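# Load the brewer and lock it to the first click

### The job

Push the small steel coffee capsule standing on the counter in through the brewer's sprung flap, so that it drops into the chamber and the flap swings shut behind it. Then lock the chamber: turn the wooden knob on the sloping face clockwise until its slip clutch clicks once, stop at that first click and let go, leaving the clamp tight. Leave the other things on the counter where they are.

Things in the scene. Friction and masses are not known exactly. Their poses are not given: they have to be found in the camera images.
- brewer: Dark brewer fixed on the counter, 280 wide, 300 deep, 200 mm high; place and yaw vary; its front faces the robot's right. Origin: under its middle at counter level; x to its rear, away from the user, y to the user's left, z up. Ledge and flap are at y = 60. Above the flap a face rises backwards from (x -35, z 118) to (x 80, z 198) over the full width, 35 degrees from level; the knob stands square on it at y = -70.
- ledge (a point): Point on top of the loading ledge (65 mm above the counter, 120 wide, open at front and sides), 40 mm before the flap's lower edge, on the doorway's middle line; axes as the brewer's. The ledge runs from 40 mm in front of this point to a drop edge 50 mm behind it (+x). A capsule whose middle is pushed past the drop edge tips and falls into the chamber.
- flap (a joint): Steel flap in a doorway 70 wide and 43 mm high: 66 wide, 45 long, 3 mm thick, hinged on its top edge at brewer x = -30, z = 108; shut, its lower edge is 3 mm over the ledge at brewer x = -50. Radians: 0 shut, grows swinging inwards, to 2.2. A light spring (about 0.1 N at the lower edge) shuts it.
- knob_grip (a point): Point on the knob's axis, 10 mm below the top of its wooden bar grip, which is 64 long (this point's x), 14 thick (y), 34 mm high. z is the turning axis, out of the sloping face, 35 degrees from vertical. 24 mm below this point is a flange 52 across, below it a steel collar 64 mm across. Tightens clockwise seen from outside (negative turn about z).
- clamp (a joint): Angle of the clamp spindle (steel collar) under the knob, radians: grows clockwise, starts between 0.15 and 0.6, meets its hard stop, tight, at 1.0. It turns with about 0.08 N m and stays where it is left. Below 0.90 it is not tight.
- clutch (a joint): Slip of the knob over the spindle, radians, clockwise; 0 at the start. With the clamp on its stop it takes about 0.27 N m to slip; near 0.23 the clutch lets go (the click) and the knob springs on towards its next rest at 0.45. Past about 0.68 is a second click. Turning back loosens the clamp.
- capsule_center (a point): Middle of the steel capsule, a closed plain cylinder 44 mm across and 30 mm high, about 120 g (85 to 170 g), standing upright; 15 mm above its underside.
- tumbler: Loose clear glass tumbler, 72 across, 85 mm high. Bystander. Origin under its middle.
- pitcher: Loose small glass pitcher, 66 across, 60 mm high, with a wooden handle sticking out 65 mm from its middle to its own -x. Bystander. Origin under its middle.
- lid: Loose round wooden lid, 84 across, 12 mm thick, lying flat. Bystander.
- cup: Loose white ceramic mug, 76 across, 60 mm high. Bystander.
- spoon: Loose steel spoon 150 mm long lying flat. Bystander.
- chamber (a point): Middle of the floor of the closed chamber behind the flap, 6 mm above the counter; axes as the brewer's. The chamber reaches 60 mm either way in x and 35 mm in y from here.
Things that resemble listed ones, but are neither listed nor needed, are in the scene too. What is shaped like the part that bears capsule_center but black is not meant.

How it is judged (in metres and radians):
On the way, in this order (a step that is already met when the one before it is completed fails the run):
1. the capsule is inside the chamber and the flap has swung shut behind it (x of capsule_center in the frame of brewer between -0.035 and 0.08 m and y of capsule_center in the frame of brewer between 0.02 and 0.1 m and z of capsule_center in the frame of brewer below 0.05 m and value of joint flap below 0.12 rad), for 0.2 s.
2. the clamp is tight and the clutch has clicked once (value of joint clamp above 0.9 rad and value of joint clutch between 0.3 and 0.6 rad), for 0.2 s.
At the end, for the whole second after the job is handed in: The capsule lies at rest on the floor of the brewer's chamber (its middle less than 50 mm above the counter, inside the chamber walls), the flap is shut (below 0.12 rad), the clamp is tight (above 0.90 rad) and the clutch rests exactly one click on (slip 0.30 to 0.60 rad) (all of step 1 and all of step 2 and linear speed of capsule below 0.02 m/s and velocity of joint clutch below 0.1 rad/s); the robot touches nothing.
It fails at once if the clutch clicks a second time (slip above 0.70 rad) (value of joint clutch above 0.7 rad).
It fails at once if the knob is clicked before the capsule is in the brewer (value of joint clutch above 0.25 rad and not (x of capsule_center in the frame of brewer between -0.035 and 0.08 m and y of capsule_center in the frame of brewer between 0.02 and 0.1 m and z of capsule_center in the frame of brewer below 0.05 m)).
It fails at once if a bystander is pushed more than 40 mm or knocked over (distance of any of tumbler, pitcher, lid, cup, spoon from where it was at the start of the episode above 0.04 m or angle between any of tumbler, pitcher, lid, cup's own z axis and vertical above 0.5 rad).
It also fails if it takes over 72 s, if anything falls off the work surface, if the arm or the gripper's body presses on something with over 40 N, if the wrist force passes 120 N, or if a joint passes its speed limit or range.

### The arm

A 6-joint arm with a two-finger parallel gripper is mounted at the origin on the work surface. World frame = base frame: x ahead of the robot, y to its left, z up, the work surface at z = 0. Lengths are in mm, angles in rad, forces in N, time in s.
With the tool pointing down it reaches from about 325 to 850 mm from the base axis. Payload 15.5 kg.
Tool frame: the origin (TCP) lies between the finger pads; the fingertips stand 19 mm ahead of it and the grasp point (between the pads) is the TCP; y points along the fingers, z is the direction in which the jaws open and shut, and the axes are right-handed (so a half turn about y gives the same grasp; the last joint's range is limited). The gripper opens to 91 mm and grips with 3 to 60 N. Pads are 32 mm wide; open, the fingers measure 118 mm over their backs; the gripper's body (76 mm by 178 mm) begins 60 mm behind the grasp point.
Start: joints at [-1.214, 0.494, 1.345, -0, 1.302, -0.096], TCP at [272.867, -562.29, 232.915] pointing down, gripper open.
Joint ranges: [-2.91, 2.91], [-0.82, 2.16], [0.22, 2.67], [-1.22, 4.37], [0.12, 2.79], [-3.08, 3.08]. Speed limits (rad/s): [1.89, 1.89, 2.57, 3.01, 3.01, 3.01].

### API

Orientations are given as a unit quaternion [x, y, z, w].
In Python, from rig import ctrl gives the robot as it stands. The module is installed in compiled form; this text tells all that it offers.
- The arm moves only by the tool arm_command, never from a script. Its argument "commands" is text: rows parted by semicolons, each of 7 numbers parted by spaces: the turn, a rotation vector about the tool's x, y, z in rad, then the shift along the tool's x, y, z in m, then the finger opening in m, from 0 to 0.0912. In form: rx ry rz tx ty tz jaw; .... A call has exactly 10 rows; each row is the pose to reach, as a shift and turn from the pose measured when the call began, along the tool's axes at that moment; what a row does not reach only later rows make up. A row lasts 1/8 s, in which the tool goes at most 62.5 mm and 10.7 degrees, less where a joint would pass 70% of its speed; a pose out of reach is approached as far as the arm can. A call with a gripper value outside its range is refused whole. The fingers move at their own pace and stop on an object; "grip_force" is the grip in N (left out, the last holds). Time passes only in rows, so rows that repeat a pose let the fingers close, or fill a call up. It gives the time, the measured TCP pose, the force and the opening at its end, in the units of the state.
- ctrl.state(): the state, without advancing time (a new reading comes with each control period).
- ctrl.read_camera(name): name is "scene" or "top" or "wrist"; returns the picture (420x560x3 uint8, blue, green, red); there is no depth.
- ctrl.camera_info(name): a dict with "K" (3x3 intrinsics, pixels), "origin" and "orientation" of the camera in the world. Camera axes: x right, y down, z forward; pixel columns grow to the right and rows downward; lengths in mm; the calibration is good to about 2 mm. A picture is of the moment at which its call begins: read the wrist's pose just before it. camera_info takes no time and is no camera call; for the wrist camera it gives the pose at the moment of the call.
- ctrl.sign_off(): hands the job in, once; it reports no verdict.
The state is a dict: "t": time; "q": joint angles; "joint_vel": joint speeds; "tau": joint torques, N m; "tool_pos": TCP position; "eef_rot": TCP orientation; "force": force on the tool from outside, world axes, zero at the start; "moment": the same for the moment, N m; "width": opening from 0.0 (shut) to 1.0 (fully open).
Only numpy, scipy, OpenCV 4.12 (cv2) and the standard library are available. Lean on these libraries where they do the work, as an engineer would, in place of code of your own. Each camera call takes 0.05 s, during which the arm holds its last target. There are 200 camera calls.

## Working session

There is one attempt and no reset: what is moved stays moved. The work goes in short steps, Python scripts to look and compute and a tool call to move; the robot and the scene stay as the last step left them, time stands still between calls to the robot, and variables do not carry over. Pictures are saved under pics/ and viewed, about 8 in all and at most 12, crops included, and the job is handed in when it is done.

Besides the shell and the picture viewer there is one more tool, called after "Emit:" by a JSON object that holds its "method" and its "body". arm_command: Moves the arm, as the interface text tells. Its arguments: {"type":"object","properties":{"commands":{"type":"string"},"grip_force":{"type":"number"}},"required":["commands"]}

```bash
mkdir -p pics; python3 - <<'E'
from rig import ctrl
import cv2,numpy as np
s=ctrl.state();print(s)
for n in("scene","top","wrist"):
    i=ctrl.camera_info(n);print(n,i)
    cv2.imwrite(f"pics/{n}0.png",ctrl.read_camera(n))
E
```

```text
{'t': 0.0, 'q': array([-1.21448731e+00,  4.94219220e-01,  1.34612400e+00,  1.20438648e-05,
        1.30250570e+00, -9.54952400e-02]), 'joint_vel': array([2.80806678e-05, 4.74945627e-04, 1.60314322e-03, 1.92123930e-03,
       4.68170333e-04, 1.18486381e-04]), 'tau': array([-2.92698023e-04, -8.78839517e+01, -3.81856406e+01,  7.06805661e-02,
        5.33341547e-02, -1.79329290e-04]), 'tool_pos': array([ 272.75258876, -561.94810954,  232.31826265]), 'eef_rot': array([-0.15843433,  0.68958196, -0.68870012,  0.15832696]), 'force': array([-0.43725291, -0.14790719, -0.28768771]), 'moment': array([-0.01006387,  0.01537942,  0.01853533]), 'width': 0.9978095960574768}
scene {'K': array([[543.42530336,   0.        , 278.02669175],
       [  0.        , 543.42530336, 215.28272627],
       [  0.        ,   0.        ,   1.        ]]), 'origin': array([1371.94133582, -293.90576014,  941.18668807]), 'orientation': array([ 0.75158698,  0.52863629, -0.23426358, -0.31746065])}
top {'K': array([[468.48104638,   0.        , 266.39642657],
       [  0.        , 468.48104638, 215.18564217],
       [  0.        ,   0.        ,   1.        ]]), 'origin': array([ 407.19128775,   14.41302236, 1228.33171772]), 'orientation': array([-0.70092664,  0.71109115, -0.04403716,  0.03334593])}
wrist {'K': array([[326.9415609 ,   0.        , 280.89215326],
       [  0.        , 326.9415609 , 209.14443203],
       [  0.        ,   0.        ,   1.        ]]), 'origin': array([ 345.27701535, -525.46883813,  384.32290986]), 'orientation': array([ 0.83865402, -0.52554534, -0.07600808,  0.12117879])}
```

View pics/scene0.png

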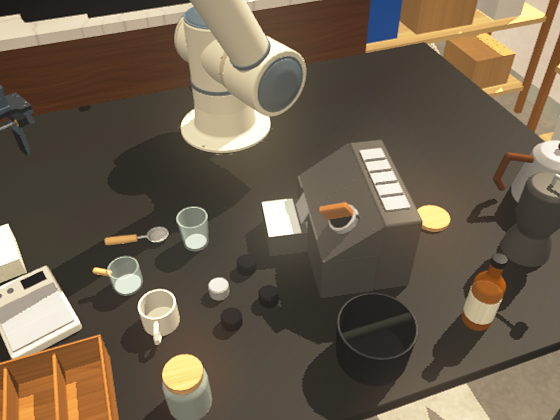

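View pics/top0.png

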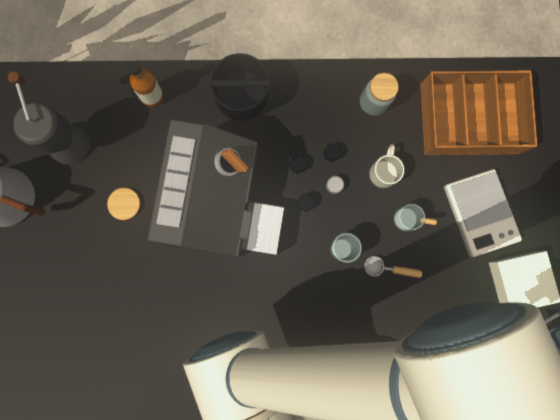

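The steel capsule is at scene (218,289) and top (335,184). It could be confused with the black capsules at scene (247,264), (269,296) and (231,319), which are top (307,201), (298,163) and (333,152). The ledge is the white plate at top (265,229), and the knob is at top (232,160).

```bash
python3 - <<'E'
import cv2
a=cv2.imread("pics/top0.png")[110:270,145:355];cv2.imwrite("pics/topc.png",cv2.resize(a,None,fx=3.6,fy=3.6,interpolation=cv2.INTER_CUBIC))
a=cv2.imread("pics/scene0.png")[135:335,195:425];cv2.imwrite("pics/scenec.png",cv2.resize(a,None,fx=3,fy=3,interpolation=cv2.INTER_CUBIC))
E
```

```text
(no output)
```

View pics/topc.png

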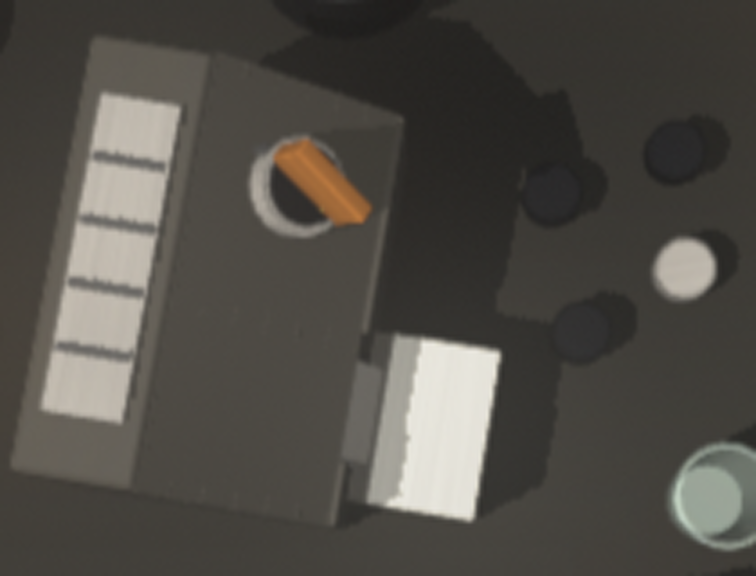

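View pics/scenec.png

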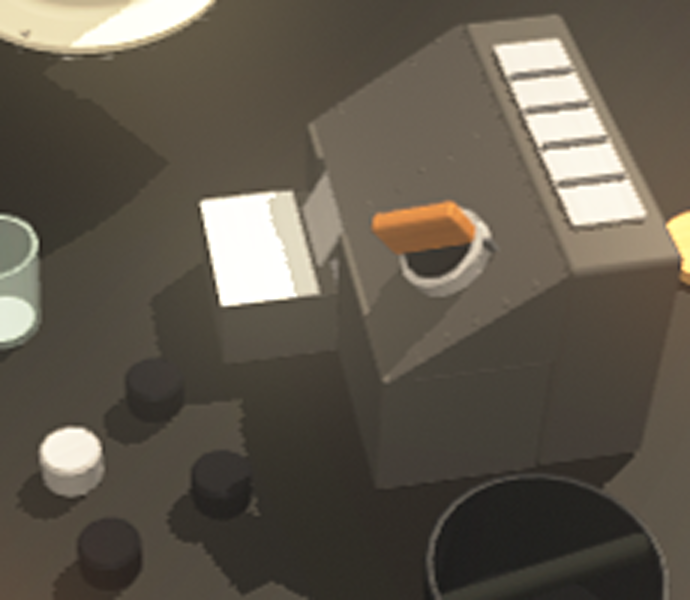

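The crops confirm the steel capsule by its bright top at topc (685,268) and scenec (72,447); the other three are black. Next I'll fit the brewer pose and triangulate the capsule.

```bash
cat > h.py <<'E'
import numpy as np,cv2
from scipy.spatial.transform import Rotation as R
from scipy.optimize import least_squares
from rig import ctrl
def cam(n):
    i=ctrl.camera_info(n);return i["K"],np.array(i["origin"]),R.from_quat(i["orientation"]).as_matrix()
def proj(c,P):
    p=(np.atleast_2d(P)-c[1])@c[2];p=p@c[0].T;return p[:,:2]/p[:,2:]
def tri(obs):
    # obs: list of (cam,uv)
    return least_squares(lambda X:np.concatenate([proj(c,X)[0]-u for c,u in obs]),[400,0,50.]).x
def bw(b,P): # brewer->world
    c,s=np.cos(b[2]),np.sin(b[2]);P=np.atleast_2d(P).astype(float)
    return np.c_[b[0]+c*P[:,0]-s*P[:,1],b[1]+s*P[:,0]+c*P[:,1],P[:,2]]
E
cat > fit.py <<'E'
from h import *
T=lambda u,v:np.array([145+u/3.6-.36,110+v/3.6-.36]); S=lambda u,v:np.array([195+u/3-.33,135+v/3-.33])
ct,cs=cam("top"),cam("scene")
B=[(80,-140,198),(80,140,198),(-35,-140,118),(-35,140,118),(150,-140,200),(150,140,200),(-130,0,65),(-130,120,65)]
tp=[T(*p) for p in[(210,53),(132,487),(403,118),(333,525),(92,38),(12,467),(500,350),(473,520)]]
sp=[S(*p) for p in[(568,275),(463,28),(387,382),(312,125),(676,260),(562,17),(220,305),(200,200)]]
f=lambda b:np.r_[(proj(ct,bw(b,B))-tp).ravel(),(proj(cs,bw(b,B))-sp).ravel()]
r=least_squares(f,[450,200,1.4],loss="soft_l1",x_scale=[100,100,1]);b=r.x;print(b,np.abs(f(b)).reshape(-1,2).round(1).tolist())
for i in range(8):print(B[i],tri([(ct,tp[i]),(cs,sp[i])]).round(),bw(b,B[i]).round()[0])
print("capsule top",tri([(ct,T(685,268)),(cs,S(72,447))]))
print("barA,B",tri([(ct,T(290,147)),(cs,S(455,208))]),tri([(ct,T(365,216)),(cs,S(378,218))]))
print("ledge",bw(b,(-90,60,65)))
np.save("b.npy",b)
E
python3 fit.py
```

```text
[579.10639267  82.30575445   1.38821006] [[1.1, 1.2], [0.4, 0.6], [2.0, 1.4], [2.6, 0.2], [3.1, 2.5], [1.2, 0.8], [0.7, 0.1], [1.1, 0.1], [0.1, 0.4], [0.7, 1.6], [0.5, 0.2], [0.2, 1.5], [0.9, 0.3], [4.2, 1.8], [0.4, 0.4], [0.0, 0.2]]
(80, -140, 198) [729. 138. 196.] [731. 136. 198.]
(80, 140, 198) [458. 187. 194.] [456. 186. 198.]
(-35, -140, 118) [708.  20. 116.] [710.  22. 118.]
(-35, 140, 118) [435.  70. 114.] [435.  73. 118.]
(150, -140, 200) [739. 211. 195.] [744. 204. 200.]
(150, 140, 200) [472. 262. 195.] [469. 255. 200.]
(-130, 0, 65) [555. -47.  67.] [556. -46.  65.]
(-130, 120, 65) [438. -25.  67.] [437. -24.  65.]
capsule top [ 618.28344738 -182.25117222   29.34517827]
barA,B [663.1328231   86.24257523 214.87721525] [626.54702469  44.71064528 187.25764723]
ledge [[503.76213906   4.69619673  65.        ]]
```

```bash
cat >> h.py <<'E'
def frame(y,z): # tool y (finger dir) and jaw axis z in world
    y=np.array(y,float);y/=np.linalg.norm(y);z=np.array(z,float);z-=y*(z@y);z/=np.linalg.norm(z)
    return np.c_[np.cross(y,z),y,z]
def delta(pos,M):
    s=ctrl.state();C=R.from_quat(s["eef_rot"]).as_matrix()
    rv=R.from_matrix(C.T@M).as_rotvec();t=C.T@(np.array(pos)-s["tool_pos"])/1000
    print("rot",rv.round(3),"tr",t.round(4),"| pos",s["tool_pos"].round(1),"t",s["t"],"q",np.array(s["q"]).round(2),"F",np.round(s["force"],1),"M",np.round(s["moment"],2),"w",round(s["width"]*91.2,1))
E
python3 - <<'E'
from h import *
b=np.load("b.npy");s=ctrl.state();C=R.from_quat(s["eef_rot"]).as_matrix();print(C.round(2))
print("cam in tool",C.T@(cam("wrist")[1]-s["tool_pos"]),"cam axes in tool",(C.T@cam("wrist")[2]).round(2))
by=[-np.sin(b[2]),np.cos(b[2]),0]
for sg in(1,-1):
    delta([618.3,-182.3,90],frame([0,0,-1],sg*np.array(by)))
E
```

```text
[[-0.9  -0.    0.44]
 [-0.44  0.   -0.9 ]
 [-0.   -1.   -0.  ]]
cam in tool [ -81.23928668 -151.92109732   -1.36843815] cam axes in tool [[ 0.    0.96  0.28]
 [-0.   -0.28  0.96]
 [ 1.   -0.    0.  ]]
rot [1.000e-03 2.205e+00 1.000e-03] tr [-0.4767  0.1427 -0.1907] | pos [ 272.7 -562.1  232.5] t 0.15 q [-1.21  0.49  1.35 -0.    1.3  -0.1 ] F [ 0.5 -0.   0. ] M [-0.02 -0.02 -0.04] w 91.1
rot [ 0.001 -0.936 -0.   ] tr [-0.4767  0.1427 -0.1907] | pos [ 272.7 -562.1  232.5] t 0.15 q [-1.21  0.49  1.35 -0.    1.3  -0.1 ] F [ 0.5 -0.   0. ] M [-0.02 -0.02 -0.04] w 91.1
```

Emit:
{"method": "arm_command", "body": {"commands": "0 -0.15 0 -0.05 0.002 -0.02 0.062;0 -0.3 0 -0.10 0.004 -0.04 0.062;0 -0.45 0 -0.155 0.01 -0.062 0.062;0 -0.6 0 -0.21 0.01 -0.084 0.062;0 -0.75 0 -0.265 0.02 -0.106 0.062;0 -0.9 0 -0.32 0.02 -0.128 0.062;0 -0.936 0 -0.375 0.03 -0.15 0.062;0 -0.936 0 -0.43 0.033 -0.172 0.062;0 -0.936 0 -0.4767 0.033 -0.1907 0.062;0 -0.936 0 -0.4767 0.033 -0.1907 0.062", "grip_force": 15}}

```text
t: 1.4
tool_pos: [620.1, -179.5, 199.2]
eef_rot: [-0.453, 0.543, -0.542, 0.453]
force: [-0.1, -0.9, -0.1]
width: 0.679
```

```bash
python3 - <<'E'
from h import *
b=np.load("b.npy");by=np.array([-np.sin(b[2]),np.cos(b[2]),0])
w=cam("wrist");im=ctrl.read_camera("wrist");cv2.imwrite("pics/w1.png",im)
p=proj(w,[[618.3,-182.3,30],[618.3,-182.3,0]]);print(p)
# measured centre of bright blob near prediction
g=im.min(2);m=(g>110).astype(np.uint8);n,l,st,ce=cv2.connectedComponentsWithStats(m)
for i in range(1,n):
    if st[i,4]>150:print(st[i],ce[i].round(1))
delta([618.3,-182.3,15],frame([0,0,-1],-by))
E
```

```text
[[279.67285977 199.88858477]
 [279.78040799 192.94829868]]
[  12    0  160   63 9548] [93.  30.7]
[ 260  176   42   44 1395] [280.  197.9]
[  58  210  101   70 2017] [125.4 235. ]
[512 246  48  19 419] [541.5 254.8]
[505 261  15  30 215] [511.7 277.3]
[296 267  40  24 666] [316.7 279.1]
[ 14 302  34   8 213] [ 31.8 304.9]
[ 162  302  247   14 2249] [282.1 306.4]
[296 321  25  31 170] [303.8 337.3]
[313 321  19  21 205] [321.  329.8]
[212 328  47  25 936] [234.7 341.8]
rot [ 0.001  0.002 -0.001] tr [ 0.0015  0.1842 -0.0002] | pos [ 618.9 -181.1  199.2] t 1.45 q [-0.38  0.55  1.33  0.    1.26 -0.2 ] F [-0.2 -1.3 -0.6] M [-0.05 -0.06 -0.  ] w 62.2
```

View pics/w1.png

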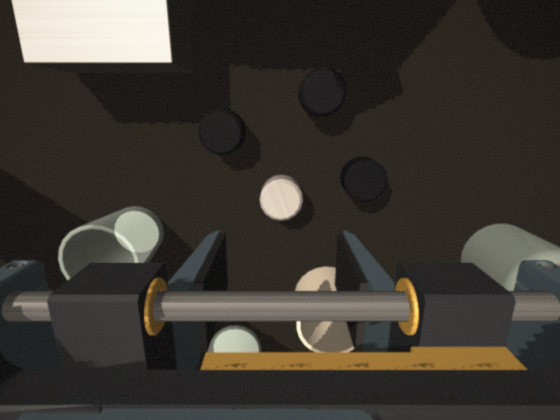

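The wrist view shows the steel capsule at (280,198), within 2 px of the prediction, with the fingers clear of the black ones. Descending and gripping.

Emit:
{"method": "arm_command", "body": {"commands": "0 0 0 0.001 0.04 0 0.062;0 0 0 0.0015 0.08 0 0.062;0 0 0 0.0015 0.12 0 0.062;0 0 0 0.0015 0.15 0 0.062;0 0 0 0.0015 0.17 0 0.062;0 0 0 0.0015 0.175 0 0.062;0 0 0 0.0015 0.175 0 0.062;0 0 0 0.0015 0.175 0 0.03;0 0 0 0.0015 0.175 0 0.03;0 0 0 0.0015 0.175 0 0.03", "grip_force": 15}}

```text
t: 2.7
tool_pos: [619.0, -182.5, 25.0]
eef_rot: [-0.453, 0.543, -0.543, 0.453]
force: [-1.2, 0.3, 6.7]
width: 0.479
```

```bash
python3 - <<'E'
from h import *
b=np.load("b.npy");by=np.array([-np.sin(b[2]),np.cos(b[2]),0])
delta([618.3,-182.3,130],frame([0,0,-1],-by))
p=bw(b,(-92,60,0))[0];delta([p[0],p[1],130],frame([0,0,-1],-by))
E
```

```text
rot [-0.     0.002 -0.001] tr [-1.00e-04 -1.05e-01 -7.00e-04] | pos [ 619.  -182.5   25. ] t 2.7 q [-0.38  0.76  1.47  0.    0.91 -0.2 ] F [-1.2  0.3  6.7] M [-0.04  0.06 -0.01] w 43.7
rot [-0.     0.002 -0.001] tr [-0.1615 -0.1049 -0.1469] | pos [ 619.  -182.5   25. ] t 2.7 q [-0.38  0.76  1.47  0.    0.91 -0.2 ] F [-1.2  0.3  6.7] M [-0.04  0.06 -0.01] w 43.7
```

Emit:
{"method": "arm_command", "body": {"commands": "0 0 0 0 -0.03 0 0.03;0 0 0 0 -0.07 0 0.03;0 0 0 -0.02 -0.105 -0.02 0.03;0 0 0 -0.05 -0.105 -0.045 0.03;0 0 0 -0.08 -0.105 -0.072 0.03;0 0 0 -0.11 -0.105 -0.10 0.03;0 0 0 -0.14 -0.105 -0.125 0.03;0 0 0 -0.155 -0.105 -0.14 0.03;0 0 0 -0.1615 -0.105 -0.147 0.03;0 0 0 -0.1615 -0.105 -0.147 0.03", "grip_force": 15}}

```text
t: 3.95
tool_pos: [503.6, 2.6, 130.2]
eef_rot: [0.453, -0.543, 0.543, -0.453]
force: [-0.0, 0.1, -1.1]
width: 0.478
```

```bash
python3 - <<'E'
from h import *
b=np.load("b.npy");by=np.array([-np.sin(b[2]),np.cos(b[2]),0])
p=bw(b,(-92,60,0))[0];delta([p[0],p[1],91],frame([0,0,-1],-by))
im=ctrl.read_camera("wrist")
B=[(-130,0,65),(-130,120,65),(-50,25,65),(-50,95,65)]
for q in proj(cam("wrist"),bw(b,B)):cv2.circle(im,(int(q[0]),int(q[1])),3,(0,0,255),1)
cv2.imwrite("pics/w2.png",im)
E
```

```text
rot [-0.001  0.002 -0.   ] tr [-0.0001  0.0392 -0.0003] | pos [503.6   2.6 130.2] t 3.95 q [-0.11  0.46  1.76  0.    0.92  0.07] F [-0.   0.1 -1.1] M [-0.04 -0.09 -0.01] w 43.6
```

View pics/w2.png

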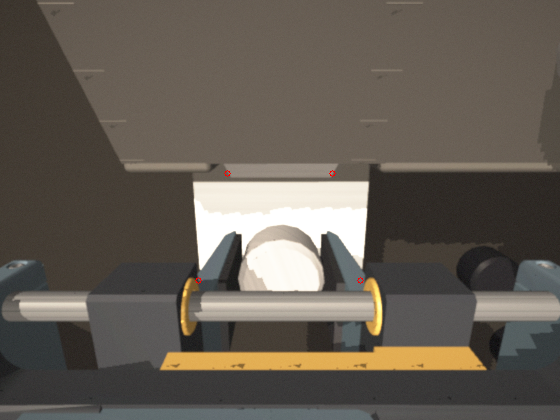

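The capsule is centred on the ledge: the ledge edges at columns 194 and 369 centre on 281, and the model says 280. Lowering and releasing.

Emit:
{"method": "arm_command", "body": {"commands": "0 0 0 0 0.015 0 0.03;0 0 0 0 0.028 0 0.03;0 0 0 0 0.036 0 0.03;0 0 0 0 0.039 0 0.03;0 0 0 0 0.0395 0 0.03;0 0 0 0 0.0395 0 0.056;0 0 0 0 0.0395 0 0.06;0 0 0 0 0.0395 0 0.06;0 0 0 0 0.02 0 0.06;0 0 0 0 -0.01 0 0.06", "grip_force": 15}}

```text
t: 5.25
tool_pos: [503.4, 2.2, 140.3]
eef_rot: [-0.453, 0.543, -0.543, 0.453]
force: [0.8, -0.0, -0.6]
width: 0.66
```

```bash
python3 - <<'E'
from h import *
b=np.load("b.npy");by=np.array([-np.sin(b[2]),np.cos(b[2]),0])
for x,z in((-145,140),(-145,92),(-80,92)):
  p=bw(b,(x,60,0))[0];delta([p[0],p[1],z],frame([0,0,-1],-by))
E
```

```text
rot [ 0.001  0.002 -0.   ] tr [ 0.0525  0.0003 -0.0002] | pos [503.4   2.2 140.3] t 5.25 q [-0.11  0.45  1.75  0.    0.94  0.07] F [ 0.8 -0.  -0.6] M [-0.01 -0.15  0.01] w 60.2
rot [ 0.001  0.002 -0.   ] tr [ 0.0525  0.0483 -0.0002] | pos [503.4   2.2 140.3] t 5.25 q [-0.11  0.45  1.75  0.    0.94  0.07] F [ 0.8 -0.  -0.6] M [-0.01 -0.15  0.01] w 60.2
rot [ 0.001  0.002 -0.   ] tr [-0.0125  0.0483 -0.0001] | pos [503.4   2.2 140.3] t 5.25 q [-0.11  0.45  1.75  0.    0.94  0.07] F [ 0.8 -0.  -0.6] M [-0.01 -0.15  0.01] w 60.2
```

Emit:
{"method": "arm_command", "body": {"commands": "0 0 0 0.02 0 0 0.04;0 0 0 0.045 0 0 0.02;0 0 0 0.0525 0.01 0 0.02;0 0 0 0.0525 0.03 0 0.02;0 0 0 0.0525 0.048 0 0.02;0 0 0 0.045 0.048 0 0.02;0 0 0 0.036 0.048 0 0.02;0 0 0 0.027 0.048 0 0.02;0 0 0 0.018 0.048 0 0.02;0 0 0 0.010 0.048 0 0.02"}}

```text
t: 6.5
tool_pos: [501.8, -6.9, 92.5]
eef_rot: [-0.453, 0.543, -0.543, 0.453]
force: [0.1, -1.3, 1.2]
width: 0.215
```

```bash
python3 - <<'E'
from h import *
b=np.load("b.npy");by=np.array([-np.sin(b[2]),np.cos(b[2]),0])
p=bw(b,(-66,60,0))[0];delta([p[0],p[1],92],frame([0,0,-1],-by))
cv2.imwrite("pics/w3.png",ctrl.read_camera("wrist")[:,100:460])
E
```

```text
rot [ 0.     0.002 -0.   ] tr [-0.0357  0.0005 -0.0001] | pos [501.8  -6.9  92.5] t 6.5 q [-0.13  0.52  1.8   0.    0.82  0.05] F [ 0.1 -1.3  1.2] M [-0.17 -0.03  0.  ] w 19.6
```

View pics/w3.png

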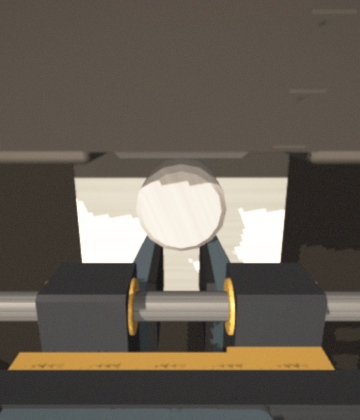

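The capsule (180,207 in the crop) stands upright against both fingertips on the doorway's middle line. Pushing it through.

Emit:
{"method": "arm_command", "body": {"commands": "0 0 0 -0.006 0 0 0.02;0 0 0 -0.012 0 0 0.02;0 0 0 -0.018 0 0 0.02;0 0 0 -0.023 0 0 0.02;0 0 0 -0.028 0 0 0.02;0 0 0 -0.033 0 0 0.02;0 0 0 -0.038 0 0 0.02;0 0 0 -0.038 0 0 0.02;0 0 0 -0.02 0 0 0.02;0 0 0 0.02 0 0 0.02"}}

```text
t: 7.8
tool_pos: [498.2, -26.5, 92.4]
eef_rot: [-0.453, 0.543, -0.542, 0.454]
force: [0.3, -0.9, -0.8]
width: 0.226
```

```bash
python3 - <<'E'
from h import *
b=np.load("b.npy");by=np.array([-np.sin(b[2]),np.cos(b[2]),0])
p=bw(b,(-66,60,0))[0];delta([p[0],p[1],92],frame([0,0,-1],-by))
w=ctrl.read_camera("wrist")[:300,100:460];s=ctrl.read_camera("scene")[160:260,250:390]
s=cv2.resize(s,(420,300),interpolation=cv2.INTER_CUBIC)
cv2.imwrite("pics/w4.png",np.hstack([w,s]))
E
```

```text
rot [ 0.     0.004 -0.001] tr [-0.0557  0.0004  0.0001] | pos [498.2 -26.5  92.4] t 7.8 q [-0.17  0.52  1.81  0.    0.82  0.  ] F [ 0.3 -0.9 -0.8] M [-0.03 -0.06  0.02] w 20.6
```

View pics/w4.png

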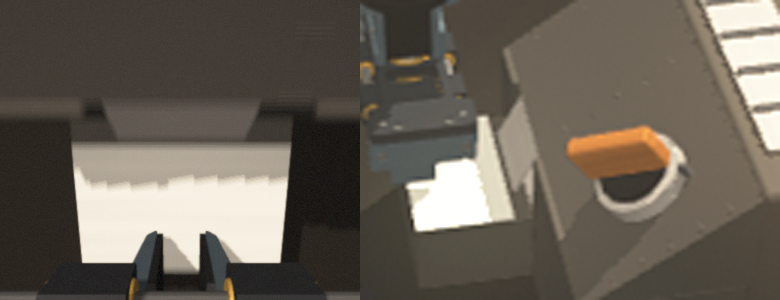

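The capsule is gone from the ledge and the flap is shut: its plate fills the doorway in the left view at (180,118). Now I'll work out a hover pose on the knob's axis.

```bash
cat >> h.py <<'E'
b=np.load("b.npy");Rb=R.from_euler("z",b[2]).as_matrix();th=np.radians(35)
U=Rb@[np.cos(th),0,np.sin(th)];N=Rb@[-np.sin(th),0,np.cos(th)];Y=Rb@[0,1,0]
def slope(a,y,h): # along slope, brewer y, height off face
    return bw(b,(-35+a*np.cos(th)-h*np.sin(th),y,118+a*np.sin(th)+h*np.cos(th)))[0]
def knobM(phi): # bar along U cos phi + Y sin phi; jaws across
    return frame(-N,U*np.sin(phi)-Y*np.cos(phi))
E
python3 - <<'E'
from h import *
p=slope(70,-70,150);print(p,slope(70,-70,41));delta(p,knobM(np.radians(-27.5)))
E
```

```text
[636.37733946   6.95858172 281.02315719] [647.72928095  68.43917022 191.73558436]
rot [-0.146  0.465  0.599] tr [-0.0607 -0.1887  0.1298] | pos [497.5 -29.2  92.4] t 7.9 q [-0.18  0.52  1.81  0.    0.82  0.  ] F [0.  0.6 0.6] M [-0.05 -0.06 -0.02] w 20.1
```

Emit:
{"method": "arm_command", "body": {"commands": "0 0 0 0 -0.05 0 0.05;0 0 0 0 -0.10 0 0.05;0 0 0 0 -0.15 0.01 0.05;-0.03 0.09 0.12 -0.01 -0.189 0.04 0.05;-0.06 0.18 0.24 -0.025 -0.189 0.07 0.05;-0.088 0.28 0.36 -0.04 -0.189 0.1 0.05;-0.117 0.37 0.48 -0.055 -0.189 0.125 0.05;-0.146 0.465 0.599 -0.0607 -0.189 0.13 0.05;-0.146 0.465 0.599 -0.0607 -0.189 0.13 0.05;-0.146 0.465 0.599 -0.0607 -0.189 0.13 0.05"}}

```text
t: 9.15
tool_pos: [636.2, 6.6, 281.5]
eef_rot: [-0.171, 0.776, -0.436, 0.423]
force: [0.2, 0.2, 0.1]
width: 0.548
```

```bash
python3 - <<'E'
from h import *
delta(slope(70,-70,150),knobM(np.radians(-27.5)))
w=cam("wrist");im=ctrl.read_camera("wrist");cv2.imwrite("pics/w5raw.png",im)
d=U*np.cos(np.radians(-27.5))+Y*np.sin(np.radians(-27.5))
P=slope(70,-70,51);
for q in proj(w,[P-32*d,P,P+32*d]):cv2.circle(im,(int(q[0]),int(q[1])),3,(0,255,0),1)
cv2.imwrite("pics/w5.png",im)
hsv=cv2.cvtColor(cv2.imread("pics/w5raw.png"),cv2.COLOR_BGR2HSV);m=((hsv[...,0]<20)&(hsv[...,1]>130)&(hsv[...,2]>90)).astype(np.uint8)
n,l,st,ce=cv2.connectedComponentsWithStats(m)
for i in range(1,n):
    if st[i,4]>200:
        c,_=cv2.findContours((l==i).astype(np.uint8),0,1);print(st[i],ce[i],cv2.minAreaRect(c[0]),cv2.boxPoints(cv2.minAreaRect(c[0])).round().tolist())
E
```

```text
rot [-0.001  0.002  0.003] tr [-0.0001  0.0006  0.0001] | pos [636.2   6.6 281.5] t 9.15 q [-0.39  0.51  1.35  0.6   1.45  0.15] F [0.2 0.2 0.1] M [-0.29  0.04 -0.03] w 50.0
[320   0  44  17 568] [340.50528169   6.67429577] ((341.5, 8.0), (16.0, 43.0), 90.0) [[320.0, 0.0], [363.0, 0.0], [363.0, 16.0], [320.0, 16.0]]
[328  40  39  22 318] [347.68867925  54.21383648] ((348.5572814941406, 52.23944854736328), (17.753917694091797, 38.74287796020508), 79.5625228881836) [[328.0, 47.0], [366.0, 40.0], [369.0, 57.0], [331.0, 64.0]]
[ 272  173   19   81 1421] [280.62561576 212.49612949] ((281.0, 213.0), (80.0, 18.0), 90.0) [[272.0, 173.0], [290.0, 173.0], [290.0, 253.0], [272.0, 253.0]]
[167 278  20  57 545] [175.26972477 305.87155963] ((176.13951110839844, 305.9478759765625), (17.755298614501953, 56.502384185791016), 3.4682295322418213) [[166.0, 334.0], [169.0, 277.0], [187.0, 278.0], [183.0, 335.0]]
[ 174  347  327   23 6108] [344.15520629 359.79371316] ((337.0, 358.0), (22.0, 326.0), 90.0) [[174.0, 347.0], [500.0, 347.0], [500.0, 369.0], [174.0, 369.0]]
```

View pics/w5.png

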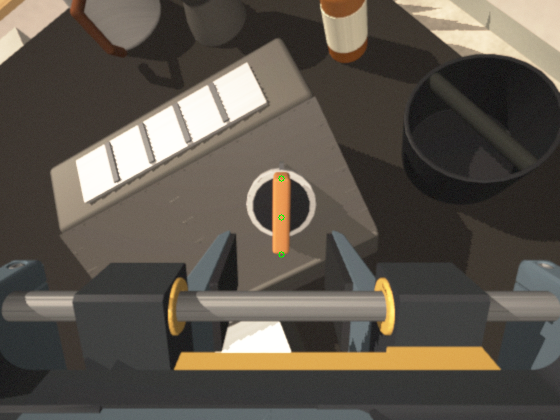

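```bash
python3 - <<'E'
from h import *
w=cam("wrist");d=U*np.cos(np.radians(-27.5))+Y*np.sin(np.radians(-27.5));V=np.cross(N,d)
t=np.linspace(0,2*np.pi,60)[:,None]
for a,y in((70,-70),(74,-72),(72.7,-71.4)):
  P=slope(a,y,0)
  for h in(8,12,17):
    q=proj(w,P+h*N+32*np.cos(t)*d+32*np.sin(t)*V);print(a,y,h,q.min(0).round(1),q.max(0).round(1),end=" | ")
  print("top",proj(w,[P+51*N-32*d,P+51*N+32*d,P+17*N+32*d,P+17*N-32*d]).round(1).tolist())
E
```

```text
70 -70 8 [247.1 169.7] [315.8 235.8] | 70 -70 12 [246.7 170.4] [316.2 237.4] | 70 -70 17 [246.2 171.4] [316.8 239.4] | top [[281.5, 254.7], [281.7, 179.1], [281.6, 171.4], [281.4, 239.4]]
74 -72 8 [246.9 164.7] [315.8 231.5] | 74 -72 12 [246.5 165.4] [316.3 233. ] | 74 -72 17 [245.9 166.3] [316.9 234.9] | top [[281.5, 249.7], [281.7, 173.4], [281.5, 166.3], [281.3, 234.9]]
72.7 -71.4 8 [247.  166.3] [315.9 232.9] | 72.7 -71.4 12 [246.6 167. ] [316.3 234.4] | 72.7 -71.4 17 [246.1 168. ] [316.9 236.3] | top [[281.5, 251.3], [281.7, 175.2], [281.6, 168.0], [281.4, 236.4]]
```

The hover lines up: the bar is vertical at column 281, and the collar outline matches the model at a=70, y=-70 within 1 px. Descending and gripping the bar.

Emit:
{"method": "arm_command", "body": {"commands": "0 0 0 0 0.03 0 0.05;0 0 0 0 0.06 0 0.05;0 0 0 0 0.085 0 0.05;0 0 0 0 0.1 0 0.05;0 0.002 0.002 0 0.108 0 0.05;0 0.002 0.002 0 0.108 0 0.03;0 0.002 0.002 0 0.108 0 0.005;0 0.002 0.002 0 0.108 0 0.005;0 0.002 0.002 0 0.108 0 0.005;0 0.002 0.002 0 0.108 0 0.005", "grip_force": 30}}

```text
t: 10.45
tool_pos: [647.6, 67.4, 193.5]
eef_rot: [-0.169, 0.777, -0.436, 0.423]
force: [-2.1, -2.3, 4.0]
width: 0.154
```

```bash
cat > k.py <<'E'
from h import *
s=ctrl.state();C=R.from_quat(s["eef_rot"]).as_matrix()
M0=knobM(np.radians(-27.5));rv=R.from_matrix(M0.T@C).as_rotvec()
print("turned cw",rv.round(3),"Mtool",(C.T@s["moment"]).round(3),"Ftool",(C.T@s["force"]).round(1),"err mm tool",(M0.T@(s["tool_pos"]-slope(70,-70,42))).round(1),"q",np.array(s["q"]).round(2),"w",round(s["width"]*91.2,1),"t",s["t"])
E
python3 k.py
```

```text
turned cw [ 0.001 -0.    -0.   ] Mtool [-0.081  0.21  -0.308] Ftool [ 0.7 -4.8 -1.5] err mm tool [-0.2 -1.   0. ] q [-0.29  0.6   1.46  0.65  1.24  0.11] w 14.1 t 10.45
```

Emit:
{"method": "arm_command", "body": {"commands": "0 0.04 0 0 0 0 0.005;0 0.08 0 0 0 0 0.005;0 0.12 0 0 0 0 0.005;0 0.16 0 0 0 0 0.005;0 0.2 0 0 0 0 0.005;0 0.24 0 0 0 0 0.005;0 0.27 0 0 0 0 0.005;0 0.3 0 0 0 0 0.005;0 0.33 0 0 0 0 0.005;0 0.35 0 0 0 0 0.005"}}

```text
t: 11.7
tool_pos: [647.8, 67.3, 193.4]
eef_rot: [-0.09, 0.838, -0.459, 0.28]
force: [2.2, -2.8, -0.5]
width: 0.152
```

```bash
python3 k.py
```

```text
turned cw [0.002 0.351 0.   ] Mtool [ 0.812 -0.092 -0.299] Ftool [-0.5 -0.9  3.4] err mm tool [-0.2 -1.1  0.2] q [-0.29  0.6   1.46  0.65  1.24  0.46] w 13.9 t 11.7
```

Emit:
{"method": "arm_command", "body": {"commands": "0 0.01 0 0 0 0 0.005;0 0.02 0 0 0 0 0.005;0 0.03 0 0 0 0 0.005;0 0.04 0 0 0 0 0.005;0 0.05 0 0 0 0 0.005;0 0.06 0 0 0 0 0.005;0 0.07 0 0 0 0 0.005;0 0.08 0 0 0 0 0.005;0 0.08 0 0 0 0 0.005;0 0.08 0 0 0 0 0.005"}}

```text
t: 12.95
tool_pos: [647.8, 67.2, 193.4]
eef_rot: [-0.072, 0.849, -0.462, 0.247]
force: [1.7, -2.6, -1.2]
width: 0.151
```

```bash
python3 k.py
```

```text
turned cw [0.002 0.431 0.   ] Mtool [ 1.006 -0.08  -0.259] Ftool [-0.1 -0.3  3.3] err mm tool [-0.1 -1.   0.2] q [-0.29  0.6   1.46  0.65  1.24  0.54] w 13.8 t 12.95
```

Emit:
{"method": "arm_command", "body": {"commands": "0 0.01 0 0 0 0 0.005;0 0.02 0 0 0 0 0.005;0 0.03 0 0 0 0 0.005;0 0.04 0 0 0 0 0.005;0 0.05 0 0 0 0 0.005;0 0.06 0 0 0 0 0.005;0 0.07 0 0 0 0 0.005;0 0.08 0 0 0 0 0.005;0 0.08 0 0 0 0 0.005;0 0.08 0 0 0 0 0.005"}}

```text
t: 14.2
tool_pos: [647.8, 67.2, 193.4]
eef_rot: [-0.053, 0.858, -0.464, 0.212]
force: [3.3, -3.0, -2.5]
width: 0.151
```

```bash
python3 k.py
```

```text
turned cw [0.002 0.511 0.   ] Mtool [ 1.277 -0.08  -0.178] Ftool [-1.3  0.7  4.9] err mm tool [-0.1 -1.1  0.3] q [-0.29  0.6   1.46  0.65  1.24  0.62] w 13.8 t 14.2
```

Emit:
{"method": "arm_command", "body": {"commands": "0 0.01 0 0 0 0 0.005;0 0.02 0 0 0 0 0.005;0 0.03 0 0 0 0 0.005;0 0.04 0 0 0 0 0.005;0 0.05 0 0 0 0 0.005;0 0.06 0 0 0 0 0.005;0 0.07 0 0 0 0 0.005;0 0.08 0 0 0 0 0.005;0 0.08 0 0 0 0 0.005;0 0.08 0 0 0 0 0.005"}}

```text
t: 15.45
tool_pos: [647.8, 67.2, 193.4]
eef_rot: [-0.035, 0.866, -0.466, 0.178]
force: [1.8, -4.4, -2.9]
width: 0.153
```

```bash
python3 k.py
```

```text
turned cw [0.002 0.591 0.   ] Mtool [ 1.413 -0.271 -0.194] Ftool [0.1 0.1 5.5] err mm tool [-0.1 -1.1  0.3] q [-0.29  0.6   1.46  0.65  1.24  0.7 ] w 13.9 t 15.45
```

Torque rose to 0.27 N m, so the clamp reached its stop between 0.51 and 0.59 rad of turn. I'll continue in steps toward the click, expected near 0.78.

Emit:
{"method": "arm_command", "body": {"commands": "0 0.01 0 0 0 0 0.005;0 0.02 0 0 0 0 0.005;0 0.03 0 0 0 0 0.005;0 0.04 0 0 0 0 0.005;0 0.05 0 0 0 0 0.005;0 0.06 0 0 0 0 0.005;0 0.07 0 0 0 0 0.005;0 0.08 0 0 0 0 0.005;0 0.09 0 0 0 0 0.005;0 0.1 0 0 0 0 0.005"}}

```text
t: 16.7
tool_pos: [647.8, 67.1, 193.3]
eef_rot: [-0.011, 0.874, -0.467, 0.134]
force: [1.5, -5.0, -3.3]
width: 0.152
```

```bash
python3 k.py
```

```text
turned cw [0.002 0.692 0.001] Mtool [ 1.424 -0.219 -0.085] Ftool [0.  0.  6.1] err mm tool [ 0.  -1.1  0.4] q [-0.29  0.6   1.46  0.65  1.24  0.8 ] w 13.8 t 16.7
```

Emit:
{"method": "arm_command", "body": {"commands": "0 0.01 0 0 0 0 0.005;0 0.02 0 0 0 0 0.005;0 0.03 0 0 0 0 0.005;0 0.04 0 0 0 0 0.005;0 0.05 0 0 0 0 0.005;0 0.06 0 0 0 0 0.005;0 0.07 0 0 0 0 0.005;0 0.08 0 0 0 0 0.005;0 0.08 0 0 0 0 0.005;0 0.08 0 0 0 0 0.005"}}

```text
t: 17.95
tool_pos: [647.8, 67.0, 193.2]
eef_rot: [0.008, 0.878, -0.468, 0.099]
force: [2.6, -4.8, -3.9]
width: 0.15
```

```bash
python3 k.py
```

```text
turned cw [0.002 0.772 0.001] Mtool [1.493 0.116 0.091] Ftool [-1.4  0.8  6.4] err mm tool [ 0.1 -1.1  0.5] q [-0.29  0.6   1.46  0.65  1.24  0.88] w 13.7 t 17.95
```

The torque flipped sign, so the clutch has clicked and is pulling forward. I'll follow it partway to its rest and check the torque.

Emit:
{"method": "arm_command", "body": {"commands": "0 0.015 0 0 0 0 0.005;0 0.03 0 0 0 0 0.005;0 0.05 0 0 0 0 0.005;0 0.07 0 0 0 0 0.005;0 0.09 0 0 0 0 0.005;0 0.11 0 0 0 0 0.005;0 0.13 0 0 0 0 0.005;0 0.14 0 0 0 0 0.005;0 0.15 0 0 0 0 0.005;0 0.15 0 0 0 0 0.005"}}

```text
t: 19.2
tool_pos: [647.9, 66.9, 193.2]
eef_rot: [0.043, 0.883, -0.466, 0.032]
force: [2.6, -5.6, -2.8]
width: 0.151
```

```bash
python3 k.py
```

```text
turned cw [0.002 0.923 0.001] Mtool [1.512 0.153 0.222] Ftool [-2.6 -0.6  6.2] err mm tool [ 0.2 -1.1  0.6] q [-0.29  0.6   1.46  0.65  1.24  1.03] w 13.8 t 19.2
```

Emit:
{"method": "arm_command", "body": {"commands": "0 0 0 0 0 0 0.03;0 0 0 0 0 0 0.05;0 0 0 0 0 0 0.05;0 0 0 0 0 0 0.05;0 0 0 0 -0.02 0 0.05;0 0 0 0 -0.05 0 0.05;0 0 0 0 -0.08 0 0.05;0 0 0 0 -0.11 0 0.05;0 0 0 0 -0.11 0 0.05;0 0 0 0 -0.11 0 0.05"}}

```text
t: 20.45
tool_pos: [635.9, 5.4, 282.7]
eef_rot: [0.043, 0.883, -0.466, 0.032]
force: [-1.4, 0.6, 0.3]
width: 0.549
```

```bash
python3 - <<'E'
from h import *
s=ctrl.state();print(s["t"],s["tool_pos"],s["width"])
w=cam("wrist");im=ctrl.read_camera("wrist");cv2.imwrite("pics/w6.png",im)
hsv=cv2.cvtColor(im,cv2.COLOR_BGR2HSV);m=((hsv[...,0]<20)&(hsv[...,1]>130)&(hsv[...,2]>60)).astype(np.uint8)[150:275,240:330]
# fit phi from top-face projection: search overlap
c0=np.array([240,150]);best=[]
for ph in np.radians(np.arange(-110,-40,1)):
    d=U*np.cos(ph)+Y*np.sin(ph);V=np.cross(N,d);P=slope(70,-70,0);z=np.zeros_like(m)
    q=np.vstack([proj(w,[P+h*N+i*32*d+j*7*V for i in(-1,1) for j in(-1,1)]) for h in(51,17)])-c0
    cv2.fillConvexPoly(z,cv2.convexHull(q.astype(np.float32)).round().astype(int),1)
    best.append(((z&m).sum()/(z|m).sum(),np.degrees(ph)))
print(sorted(best)[-4:], m.sum())
sc=ctrl.read_camera("scene")[100:340,90:450]
cv2.imwrite("pics/fin.png",np.hstack([cv2.resize(im[:300,150:430],(336,360)),cv2.resize(sc,(464,360))[:, :]]))
E
```

```text
20.45 [635.94889872   5.3730392  282.74563878] 0.5488729586873525
[(np.float64(0.820820189274448), np.float64(-84.0)), (np.float64(0.8263058527375708), np.float64(-82.0)), (np.float64(0.831964624131396), np.float64(-81.0)), (np.float64(0.8323586744639376), np.float64(-80.0))] 1350
```

View pics/fin.png

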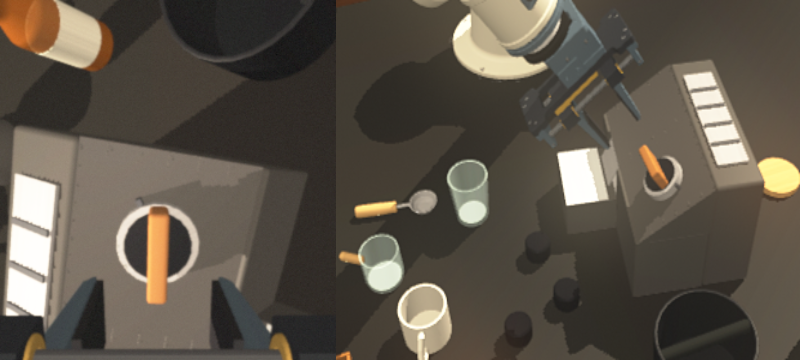

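The bar now sits at about −81.5°, roughly 0.94 rad from its start. The collar mark moved about 0.52 rad with the spindle, so the slip is about 0.42 rad: one click, clamp on its stop. The bystanders haven't moved and the gripper is clear. Handing in.

```bash
python3 -c "
from rig import ctrl
ctrl.sign_off()"
```

```text
the job is handed in; nothing more can be done
```

I placed the steel capsule on the loading ledge and pushed it in through the flap. I then turned the knob clockwise to its first click, let go and backed the gripper off. The job was handed in at about 20.5 s of the 72 s allowed.

- **Capsule and flap:** After the push, the ledge was empty and the flap plate filled the doorway, so the flap looked shut. I did not see the capsule inside the chamber, so its resting there is inferred.
- **Clamp and clutch:** Resisting torque rose from about 0.08 to 0.27 N m at the clamp's stop, then changed sign at the click. In the last picture the knob had turned about 0.94 rad in all and the collar mark about 0.52 rad. That leaves a slip of about 0.42 rad, meaning one click with the clamp on its stop.
- **Other things on the counter:** The last scene picture showed the tumbler, pitcher, mug, spoon and lid upright and apparently where they started. I did not measure their positions.

No check failed. The knob angle is only good to a few hundredths of a radian, and the torque readings to about 0.02 N m or worse.

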